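# Tip the cartons out of the flip-flap caddy into the desk tray

### The arm

A 6-joint arm with a two-finger parallel gripper is mounted at the origin on the work surface; the furniture and walls round the work are solid. World frame = base frame: x ahead of the robot, y to its left, z up, the work surface at z = 0. Lengths are in m, angles in rad, forces in N, time in s.
With the tool pointing down it reaches from about 0.275 to 0.85 m from the base axis. Payload 19 kg.
Tool frame: the origin (TCP) lies between the finger pads; the fingertips stand 11 mm ahead of it and the grasp point (between the pads) lies 8 mm behind it; z points along the fingers, y is the line along which they close (so a half turn about z gives the same grasp; the last joint's range is limited). The gripper opens to 85 mm and grips with 20 to 120 N. Pads are 22 mm wide; open, the fingers measure 114 mm over their backs; the gripper's body (76 mm by 85 mm) begins 54 mm behind the grasp point. The pads swing forward as they close: fully open they stand 13 mm farther back than shut.
Start: joints at [-0.134, 0.15, 1.437, -0, 1.554, -0.134], TCP at [0.575, -0, 0.242] pointing down, gripper open.
Joint ranges: [-2.8, 2.8], [-0.68, 2.1], [0.12, 2.68], [-1.39, 4.53], [0.16, 2.79], [-2.81, 2.81]. Speed limits (rad/s): [1.89, 1.89, 2.22, 3.01, 3.01, 3.01].

### API

Orientations are given as a unit quaternion [x, y, z, w].
In Python, from cell import ctrl gives the robot as it stands. The module is installed in compiled form; this text tells all that it offers.
- The arm moves only by the tool send_rows, never from a script. Its arguments are lists of equal length, an entry for each row: "offset": the shift along the tool's x, y, z normalised to -1 to 1, where 1 is 12 cm, a list of three; "angular": the turn, a rotation vector about the tool's x, y, z normalised to -1 to 1, where 1 is 360 degrees, a list of three; "jaw": the closure, from -1 (fully open) to 1 (shut), so that 0 is half open. A call has 1 to 10 rows; each row is the pose to reach, as a shift and turn from the pose commanded when the call began, along the tool's axes at that moment, turning the shorter way round; what a row does not reach only later rows make up. A row lasts 1/8 s, in which the tool goes at most 62.5 mm and 10.7 degrees, less where a joint would pass 70% of its speed; a pose out of reach is approached as far as the arm can. A call with a number of a shift or a turn outside -1 to 1 is refused whole. A call with a gripper value outside its range is refused whole. The fingers move at their own pace and stop on an object; "newtons" is the grip in N (left out, the last holds). Time passes only in rows, so rows that repeat a pose let the fingers close. It gives the time, the measured TCP pose, the force, the opening and the grip force at its end, in the units of the state.
- ctrl.get_obs(): the state, without advancing time (a new reading comes with each control period).
- ctrl.get_image(name): name is "scene" or "side" or "wrist"; returns a dict with "frame" (480x640x3 uint8, red, green, blue), "depth" (480x640 float32, m along the optical axis (not along the pixel's ray), 0 where there is no reading), "fov_y" (degrees; the focal length in pixels is half the picture's height over the tangent of half this angle, whatever the lens; pixels are square), "cx", "cy" (the principal point, pixels), "view" (4x4, takes a point from world to camera coordinates). Camera axes: x right, y up, looking along -z (the intrinsics and any distortion apply to the point x, -y, -z); pixel columns grow to the right and rows downward; lengths in m; the calibration is good to about 2 mm. A picture is of the moment at which its call begins.
- ctrl.close_job(): hands the job in; it is judged then, once.
Trained networks look in a picture, given as the dict that the camera call returned (one of the last four; its "shot" number tells which), for a name from the list of things; names that differ only in an ending like _2 or _b are one class to them, and where a whole thing is asked for, a point or a joint stands for the part that bears it (a point fixed in the world has none). Each returns a list of dicts, best first, with "confidence" (0 to 1); they miss things now and then, are a little off and sometimes report something else, mostly with a low value. They report only what shows in the picture. A call takes as long as a camera call. They do not tell look-alikes from the thing itself.
- ctrl.cut_out(picture, query): "region" (480x640 bool, what is visible of it) and "box" ([left, top, right, bottom] in pixels, round what is visible of it).
- ctrl.place_of(picture, query): "xy" ([column, row] in pixels: a listed point, or the origin of a listed thing).
The state is a dict: "clock": time; "joint_pos": joint angles; "qd": joint speeds; "joint_efforts": joint torques, N m; "position": TCP position; "tcp_rot": TCP orientation; "contact_force": force on the tool from outside, world axes, zero at the start; "wrist_torque": the same for the moment, N m; "finger_gap": finger opening in m; "finger_force": force on a finger pad.
Only numpy, scipy, OpenCV 4.12 (cv2) and the standard library are available. Lean on these libraries where they do the work, as an engineer would, in place of code of your own. Each camera call takes 0.05 s, during which the arm holds its last target. There are 200 camera calls.

### The job

Empty the flip-flap caddy into the wooden tray: lift it by its handle, hold its mouth close above the tray and tip it just far enough (never steeper than 65 degrees) that the flap swings open and both staple cartons slide out into the tray, with none spilled on the desk. Then stand the empty caddy back upright on its cork pad, lying along the pad with its flap shut, and let go. Do not disturb the mouse, tape roll, stapler or pen cube.

Things in the scene. Friction and masses are not known exactly. Their poses are not given: they have to be found in the camera images.
- caddy: the loose aluminium caddy, a closed box 150 long (its x) x 60 wide (its y) x 56 mm high with a pale frosted top and a black handle bar above; about 0.32 kg empty, 0.42 kg full. Origin at the centre of its underside; x runs from the mouth end to the closed end, z up. The mouth is the whole end at -x, which at the start looks roughly toward the robot
- caddy_grip (a point): centre of the caddy's handle bar, 92 mm above its underside; axes as the caddy's. The bar runs along the caddy's x: 96 long, 16 wide, 20 mm high, on two 14 mm thick posts 38 mm either side of the centre, with a 26 mm gap between bar and box top. Pinch it at its middle across the caddy's y, from above
- caddy_mouth (a point): middle of the lower lip of the caddy's mouth: 75 mm toward -x from the caddy's centre, 6 mm above its underside, 86 mm below the handle point; axes as the caddy's. Channel inside 52 wide x 46 mm high; cartons begin to slide at 15 to 25 degrees. With the lip about 85 mm over the desk they drop clear; much lower, a carton stands on the tray floor and blocks the mouth
- caddy_flap (a joint): the flap that shuts the mouth, a plate 58 wide x 51 mm long hanging freely from a hinge along the mouth's top edge: 0 rad = shut, grows to 1.5 as its lower edge swings outward. It has no latch or spring: gravity keeps it shut when the caddy stands upright and opens it as the mouth is tipped down (it hangs about vertical)
- carton_1_center (a point): centre of the first staple carton, a loose cardboard box 62 x 44 x 26 mm, 50 g, its 62 mm along its x; at the start inside the caddy just behind the flap
- carton_2_center (a point): centre of the second carton, the same, at the start inside the caddy behind the first
- tray: open wooden tray fixed to the desk, 220 (its x) x 170 (its y) x 35 mm high, walls and floor 6 mm thick; origin at the centre of its underside on the desk; x runs roughly away from the robot
- pad: thin cork pad fixed to the desk, 200 (its x) x 115 (its y) x 3 mm, the caddy's place; origin at the centre of its underside; the caddy stands on it at the start, lengthwise along it
- mouse: black computer mouse, 108 x 61 x 33 mm, bystander on the desk; origin at the centre of its underside
- tape: roll of tape lying flat, 92 mm across, 48 mm high, bystander; origin at the centre of its underside
- stapler: stapler, 155 x 36 x 48 mm, bystander; origin at the centre of its underside
- pens: metal pen cube with pens, 82 x 84 x 145 mm high, bystander; origin at the centre of its underside
There are look-alikes about, which are no part of the job. Of the things like the caddy, leave any that is purple; of the rest the larger one is meant.

How it is judged:
On the way, in this order (a step that is already met when the one before it is completed fails the run):
1. the caddy is lifted off its pad (height (world z) of caddy_mouth above 0.03 m), for 0.2 s.
2. with its mouth close above the tray the caddy is tipped and its flap swings open (x of caddy_mouth in the frame of tray between -0.11 and 0.11 m and y of caddy_mouth in the frame of tray between -0.085 and 0.085 m and height (world z) of caddy_mouth below 0.15 m and angle between caddy_grip's own z axis and vertical above 0.15 rad and value of joint caddy_flap above 0.15 rad), for 0.05 s.
3. both cartons have slid into the tray (x of carton_1_center in the frame of tray between -0.104 and 0.104 m and y of carton_1_center in the frame of tray between -0.079 and 0.079 m and height (world z) of each of carton_1_center, carton_2_center below 0.055 m and x of carton_2_center in the frame of tray between -0.104 and 0.104 m and y of carton_2_center in the frame of tray between -0.079 and 0.079 m), for 0.2 s.
At the end, for the whole second after the job is handed in: Both cartons lie still in the tray (centres inside its walls, below 55 mm); the caddy stands still and upright (0.06 rad) on the pad, its centre within 30 mm of the pad's along each pad side, lying along the pad within 0.2 rad (either way round), flap shut (below 0.1 rad) (all of step 3 and linear speed of each of carton_1, carton_2, caddy below 0.03 m/s and x of caddy_grip in the frame of pad between -0.03 and 0.03 m and y of caddy_grip in the frame of pad between -0.03 and 0.03 m and angle between the x axis of caddy_grip and the x axis of pad, either way round below 0.2 rad and angle between caddy_grip's own z axis and vertical below 0.06 rad and height (world z) of caddy_grip below 0.102 m and value of joint caddy_flap below 0.1 rad); the robot touches nothing.
It fails at once if the caddy is tipped steeper than 65 degrees (angle between caddy_grip's own z axis and vertical above 1.134 rad).
It fails at once if a carton is spilled on the desk ((height (world z) of carton_1_center below 0.03 m and not (x of carton_1_center in the frame of tray between -0.115 and 0.115 m and y of carton_1_center in the frame of tray between -0.09 and 0.09 m) and not (x of carton_1_center in the frame of caddy_grip between -0.12 and 0.12 m and y of carton_1_center in the frame of caddy_grip between -0.035 and 0.035 m)) or (height (world z) of carton_2_center below 0.03 m and not (x of carton_2_center in the frame of tray between -0.115 and 0.115 m and y of carton_2_center in the frame of tray between -0.09 and 0.09 m) and not (x of carton_2_center in the frame of caddy_grip between -0.12 and 0.12 m and y of carton_2_center in the frame of caddy_grip between -0.035 and 0.035 m))).
It fails at once if the mouse, tape roll, stapler or pen cube is pushed more than 20 mm or tipped over (distance of any of mouse, tape, stapler, pens from where it was at the start of the episode above 0.02 m or angle between any of mouse, tape, stapler, pens's own z axis and vertical above 0.5 rad).
It also fails if it takes over 54 s, if anything falls off the work surface, if the arm or the gripper's body presses on something with over 40 N, if the wrist force passes 120 N, or if a joint passes its speed limit or range.

## Working session

There is one attempt and no reset: what is moved stays moved. The work goes in short steps, Python scripts to look and compute and a tool call to move; the robot and the scene stay as the last step left them, time stands still between calls to the robot, and variables do not carry over. Pictures are saved under pics/ and viewed, at most 10 in all, crops included, and the job is handed in when it is done.

Besides the shell and the picture viewer there is one more tool, called after "Call:" by a JSON object that holds its "name" and its "arguments", one argument or row to a line. send_rows: Moves the arm, as the interface text tells. Scaled input: -1 to 1 covers 12 cm each way for a shift and 360 degrees each way for a turn. Its arguments: {"type":"object","properties":{"offset":{"type":"array","items":{"type":"array","items":{"type":"number"}}},"angular":{"type":"array","items":{"type":"array","items":{"type":"number"}}},"jaw":{"type":"array","items":{"type":"number"}},"newtons":{"type":"number"}},"required":["offset","angular","jaw"]}

```bash
mkdir -p pics; cat > h.py <<'E'
import numpy as np, cv2
from cell import ctrl
from scipy.spatial.transform import Rotation as R
def grab(n,save=None):
    p=ctrl.get_image(n)
    if save: cv2.imwrite(f'pics/{save}.png',cv2.cvtColor(p['frame'],cv2.COLOR_RGB2BGR))
    return p
def cloud(p):
    h,w=p['depth'].shape; f=h/2/np.tan(np.radians(p['fov_y'])/2)
    u,v=np.meshgrid(np.arange(w),np.arange(h)); d=p['depth']
    c=np.stack([(u-p['cx'])/f*d,-(v-p['cy'])/f*d,-d,np.ones_like(d)],-1)
    return (c@np.linalg.inv(p['view']).T)[...,:3]
E
cat > a.py <<'E'
from h import *
for n in ['scene','side']:
    p=grab(n,n+'1'); W=cloud(p); print(n,[k for k in p], 'cam',np.linalg.inv(p['view'])[:3,3].round(3))
    for q in ['caddy','caddy_grip','tray','pad','mouse','tape','stapler','pens']:
        for r in ctrl.cut_out(p,q)[:3]:
            m=r['region']&(p['depth']>0); P=W[m]
            print(q,round(r['confidence'],2),np.array(r['box']).round(),np.median(P,0).round(3),'lo',np.percentile(P,2,axis=0).round(3),'hi',np.percentile(P,98,axis=0).round(3))
    for q in ['caddy','caddy_grip','caddy_mouth','tray','pad']:
        print(q,[(round(r['confidence'],2),np.round(r['xy'])) for r in ctrl.place_of(p,q)[:3]])
E
python3 a.py; python3 -c "
from h import *;print(ctrl.get_obs())"
```

```text
scene ['frame', 'depth', 'fov_y', 'cx', 'cy', 'view', 'shot'] cam [-0.052 -0.86   0.922]
caddy 0.91 [311. 238. 374. 288.] [ 0.529 -0.095  0.058] lo [ 0.46  -0.131  0.007] hi [ 0.603 -0.042  0.106]
caddy 0.89 [149. 200. 191. 257.] [0.228 0.287 0.056] lo [0.203 0.243 0.004] hi [0.276 0.395 0.103]
caddy 0.87 [261. 307. 318. 347.] [ 0.311 -0.186  0.043] lo [ 0.256 -0.211  0.004] hi [ 0.371 -0.15   0.081]
caddy_grip 0.93 [260. 307. 316. 350.] [ 0.311 -0.186  0.043] lo [ 0.257 -0.212  0.001] hi [ 0.372 -0.143  0.081]
caddy_grip 0.87 [311. 241. 374. 285.] [ 0.528 -0.095  0.058] lo [ 0.46  -0.13   0.009] hi [ 0.602 -0.042  0.106]
caddy_grip 0.8 [149. 201. 192. 254.] [0.227 0.283 0.056] lo [0.203 0.243 0.009] hi [0.262 0.391 0.104]
tray 0.66 [224. 184. 315. 250.] [0.497 0.239 0.009] lo [0.387 0.146 0.003] hi [0.603 0.317 0.037]
tray 0.3 [325. 170. 356. 205.] [0.748 0.217 0.023] lo [0.735 0.157 0.002] hi [0.77  0.297 0.05 ]
pad 0.72 [306. 236. 376. 287.] [ 0.529 -0.095  0.058] lo [ 0.46  -0.131  0.008] hi [ 0.603 -0.041  0.106]
pad 0.69 [299. 258. 385. 290.] [ 0.495 -0.106  0.004] lo [ 0.448 -
[... 2859 characters left out ...]
pos': array([-1.34013535e-01,  1.50534428e-01,  1.43738124e+00, -8.96182378e-06,
        1.55383815e+00, -1.34004127e-01]), 'qd': array([ 0.00038983,  0.00206223, -0.00045127,  0.00039089, -0.00031138,
        0.00101365]), 'joint_efforts': array([ 1.28724554e-03, -7.12800193e+01, -5.71048486e+01, -3.76489282e-06,
        1.50612988e-03, -1.03126553e-05]), 'position': array([ 5.74968806e-01, -2.61931028e-05,  2.42256296e-01]), 'tcp_rot': array([ 7.07110051e-01,  7.07103506e-01, -5.24187128e-05, -6.13653517e-05]), 'contact_force': array([-0.28869108, -0.36720302,  0.08746708]), 'wrist_torque': array([0.06029957, 0.01418127, 0.05939779]), 'finger_force': 0.0, 'finger_gap': 0.08535059588180266}
```

View pics/scene1.png

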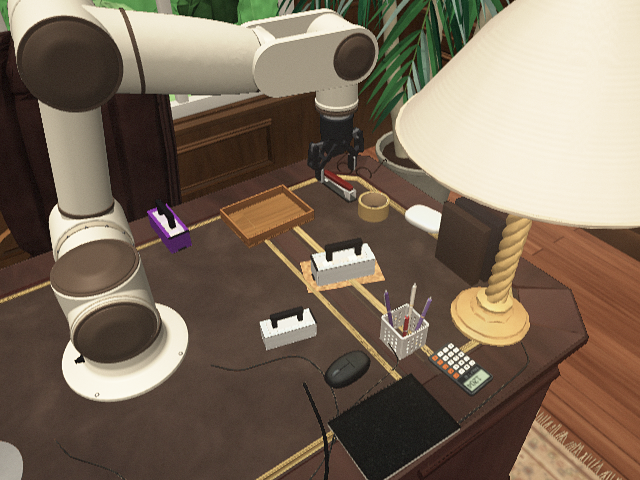

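View pics/side1.png

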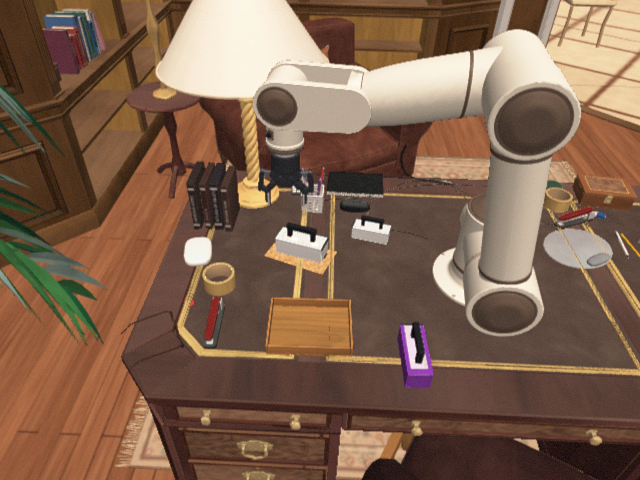

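Three caddy-like things show in the scene view. The purple one at (170,225) is excluded. There is a small white one at (289,328) and a large white one on the cork pad at (343,263). The large one is the target, about 150 mm long with its bar top at 0.105. I'll measure its pose and check it in a close crop.

```bash
cat > b.py <<'E'
from h import *
acc={'bar':[],'top':[],'rim':[],'pad':[]}
for n in ['scene','side']:
    p=grab(n); W=cloud(p); x,y,z=W[...,0],W[...,1],W[...,2]
    hsv=cv2.cvtColor(p['frame'],cv2.COLOR_RGB2HSV)
    nr=(x>.4)&(x<.68)&(y>-.2)&(y<.06)
    if n=='scene': cv2.imwrite('pics/crop.png',cv2.resize(cv2.cvtColor(p['frame'][190:370,240:440],cv2.COLOR_RGB2BGR),None,fx=3,fy=3,interpolation=cv2.INTER_CUBIC))
    s={'bar':nr&(z>.085)&(z<.112),'top':nr&(z>.052)&(z<.062)&(hsv[...,2]>140),
       'rim':(x>.36)&(x<.63)&(y>.12)&(y<.35)&(z>.031)&(z<.042),
       'pad':nr&(z<.01)&(z>-.004)&(hsv[...,0]<25)&(hsv[...,1]>70)&(hsv[...,2]>150)}
    for k in s: acc[k].append(W[s[k]])
for k in acc:
    P=np.concatenate(acc[k]); r=cv2.minAreaRect(P[:,:2].astype(np.float32)*1000)
    print(k,[len(a) for a in acc[k]],[a.mean(0).round(3) for a in acc[k]],np.round(r[0],1),np.round(r[1],1),round(r[2],1), 'zmax',np.percentile(P[:,2],90).round(3))
E
python3 b.py
```

```text
bar [348, 223] [array([ 0.537, -0.086,  0.1  ]), array([ 0.538, -0.075,  0.099])] [539.6 -80.3] [26.5 97.7] 72.9 zmax 0.106
top [777, 505] [array([ 0.535, -0.088,  0.059]), array([ 0.54 , -0.074,  0.059])] [539.2 -80.5] [ 72.5 153.1] 71.3 zmax 0.061
rim [495, 642] [array([0.493, 0.228, 0.034]), array([0.497, 0.247, 0.035])] [497.  234.2] [222.4 179.8] 1.0 zmax 0.037
pad [1342, 1013] [array([ 0.503, -0.089,  0.004]), array([ 0.519, -0.038,  0.003])] [539.9 -69.9] [259.6 225.4] 89.6 zmax 0.007
```

View pics/crop.png

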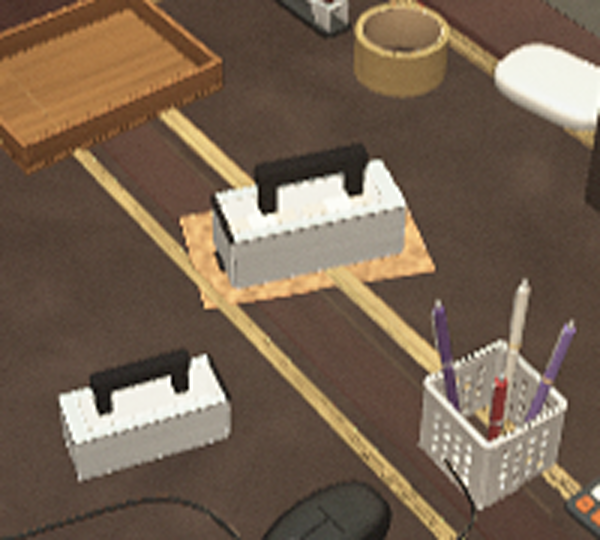

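The close crop confirms the target: the large grey-white caddy on the cork pad, with its black flap end on the robot side. The caddy is at (0.540, -0.080), heading about -17°. I'll go above it with yaw.

Call:
{"name": "send_rows", "arguments": {
  "offset": [
    [-0.667,-0.296,0.35],
    [-0.667,-0.296,0.35],
    [-0.667,-0.296,0.35],
    [-0.667,-0.296,0.35],
    [-0.667,-0.296,0.35],
    [-0.667,-0.296,0.35],
    [-0.667,-0.296,0.35],
    [-0.667,-0.296,0.35],
    [-0.667,-0.296,0.35]
  ],
  "angular": [
    [0,0,-0.203],
    [0,0,-0.203],
    [0,0,-0.203],
    [0,0,-0.203],
    [0,0,-0.203],
    [0,0,-0.203],
    [0,0,-0.203],
    [0,0,-0.203],
    [0,0,-0.203]
  ],
  "jaw": [-1,-1,-1,-1,-1,-1,-1,-1,-1],
  "newtons": 100
}}

```text
clock: 2.62
position: [0.5394, -0.08, 0.2003]
tcp_rot: [0.149, 0.989, 0.0, -0.0]
contact_force: [0.7, 0.0, -0.0]
finger_gap: 0.0852
finger_force: 0.0
```

```bash
cat > c.py <<'E'
from h import *
p=grab('wrist','w1'); W=cloud(p); x,y,z=W[...,0],W[...,1],W[...,2]
hsv=cv2.cvtColor(p['frame'],cv2.COLOR_RGB2HSV)
nr=(x>.4)&(x<.68)&(y>-.2)&(y<.06)
o=ctrl.get_obs(); T=R.from_quat(o['tcp_rot']); print(o['position'],T.as_matrix().round(3).tolist(),o['joint_pos'].round(2))
m={'bar':nr&(z>.095)&(z<.112)&(hsv[...,2]<90),'top':nr&(z>.05)&(z<.066)&(hsv[...,2]>120)}
pc=(hsv[...,0]<25)&(hsv[...,1]>60)&(hsv[...,2]>150)&(abs(z-.003)<.006)&nr
m['pad']=cv2.morphologyEx(pc.astype(np.uint8),cv2.MORPH_OPEN,np.ones((9,9)))>0
for r in ctrl.cut_out(p,'pad')[:2]: m['padnet%.2f'%r['confidence']]=r['region']&(abs(z-.003)<.006)
for k in m:
    P=W[m[k]]
    if len(P)>50:
        r=cv2.minAreaRect(P[:,:2].astype(np.float32)*1000); print(k,len(P),np.round(r[0],1),np.round(r[1],1),round(r[2],1),np.median(P[:,2]))
E
python3 c.py
```

```text
[ 0.53944314 -0.08005102  0.20027972] [[-0.956, 0.294, -0.0], [0.294, 0.956, 0.0], [0.0, -0.0, -1.0]] [-0.29  0.11  1.57 -0.    1.46 -1.56]
bar 3591 [538.8 -81.8] [14.6 94.4] 72.3 0.1035506068209528
top 13803 [537.5 -81.2] [ 61.2 154.8] 72.3 0.058310248776211215
pad 19602 [541.8 -70.1] [259.1 225.6] 86.6 0.0022845880778884498
padnet0.89 11775 [541.8 -73.5] [115.6 201.5] 67.9 0.0018542994845521243
```

View pics/w1.png

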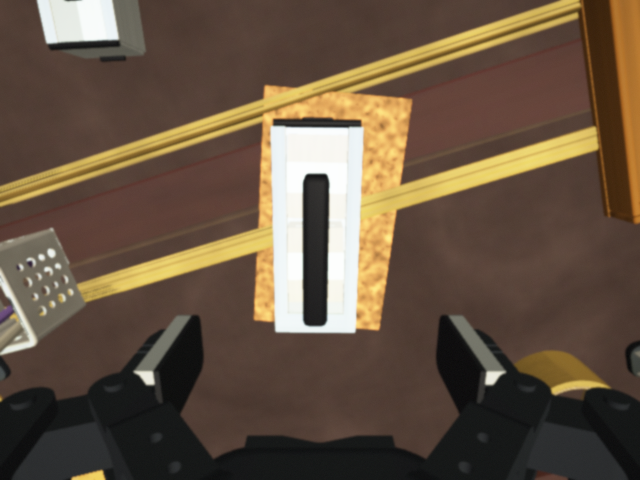

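The wrist view shows the caddy centred at (317,230), mouth and black flap edge at the top (317,123), on the pad. The pad is at (0.542, -0.0735), heading -22°. Now I'll descend and grip.

Call:
{"name": "send_rows", "arguments": {
  "offset": [
    [0.004,-0.014,0.3],
    [0.004,-0.014,0.6],
    [0.004,-0.014,0.8],
    [0.004,-0.014,0.942],
    [0.004,-0.014,0.942],
    [0.004,-0.014,0.942],
    [0.004,-0.014,0.942],
    [0.004,-0.014,0.942],
    [0.004,-0.014,0.942],
    [0.004,-0.014,0.942]
  ],
  "angular": [
    [0,0,0.002],
    [0,0,0.002],
    [0,0,0.002],
    [0,0,0.002],
    [0,0,0.002],
    [0,0,0.002],
    [0,0,0.002],
    [0,0,0.002],
    [0,0,0.002],
    [0,0,0.002]
  ],
  "jaw": [-1,-1,-1,-1,-1,1,1,1,1,1],
  "newtons": 100
}}

```text
clock: 3.98
position: [0.5386, -0.0818, 0.0877]
tcp_rot: [0.153, 0.988, -0.0, 0.0]
contact_force: [-2.2, -2.1, 5.9]
finger_gap: 0.0141
finger_force: 98.7
```

Call:
{"name": "send_rows", "arguments": {
  "offset": [
    [0,0,0],
    [0,0,-0.08],
    [0,0,-0.2],
    [0,0,-0.35],
    [0,0,-0.5],
    [0,0,-0.65],
    [0,0,-0.8],
    [0,0,-0.9],
    [0,0,-0.95],
    [0,0,-0.95]
  ],
  "angular": [
    [0,0,0],
    [0,0,0],
    [0,0,0],
    [0,0,0],
    [0,0,0],
    [0,0,0],
    [0,0,0],
    [0,0,0],
    [0,0,0],
    [0,0,0]
  ],
  "jaw": [1,1,1,1,1,1,1,1,1,1]
}}

```text
clock: 5.22
position: [0.5385, -0.0815, 0.2012]
tcp_rot: [0.153, 0.988, 0.0, -0.0]
contact_force: [-0.2, 0.1, -4.5]
finger_gap: 0.0147
finger_force: 97.6
```

```bash
cat > d.py <<'E'
from h import *
import sys
o=ctrl.get_obs(); T=R.from_quat(o['tcp_rot']); print(o['clock'],o['position'].round(4),o['contact_force'].round(1),o['finger_gap'].round(4),o['joint_pos'].round(2))
goal=np.array([float(a) for a in sys.argv[1:4]]); hd=np.radians(float(sys.argv[4])); th=np.radians(float(sys.argv[5]))
# goal = grip point; caddy heading hd, tip th. tool y=caddy y, tool z=-caddy z
cx=np.array([np.cos(hd)*np.cos(th),np.sin(hd)*np.cos(th),np.sin(th)]); cy=np.array([-np.sin(hd),np.cos(hd),0]); cz=np.cross(cx,cy)
G=np.stack([-cx,cy,-cz],1); tcp=goal-0.008*cz
print('off',(T.inv().apply(tcp-o['position'])/.12).round(3),'ang',((T.inv()*R.from_matrix(G)).as_rotvec()/2/np.pi).round(4), 'dist',np.linalg.norm(tcp-o['position']).round(3))
E
python3 d.py 0.545 0.234 0.205 0 0
```

```text
Traceback (most recent call last):
  File "d.py", line 3, in <module>
    o=ctrl.get_obs(); T=R.from_quat(o['tcp_rot']); print(o['clock'],o['position'].round(4),o['contact_force'].round(1),o['finger_gap'].round(4),o['joint_pos'].round(2))
                                                                                                                       ^^^^^^^^^^^^^^^^^^^^^
AttributeError: 'float' object has no attribute 'round'
```

```bash
sed -i "s/o\['finger_gap'\].round(4)/round(o['finger_gap'],4)/" d.py; python3 d.py 0.545 0.0 0.213 -9 0
```

```text
5.225 [ 0.5385 -0.0815  0.2012] [-0.2  0.1 -4.5] 0.0147 [-0.29  0.1   1.57 -0.    1.47 -1.55]
off [ 0.154  0.664 -0.031] ang [ 0.    -0.    -0.024] dist 0.082
```

Call:
{"name": "send_rows", "arguments": {
  "offset": [
    [0.015,0.05,0],
    [0.04,0.15,0],
    [0.08,0.3,-0.01],
    [0.13,0.47,-0.02],
    [0.18,0.64,-0.03],
    [0.22,0.78,-0.03],
    [0.24,0.87,-0.03],
    [0.25,0.9,-0.03]
  ],
  "angular": [
    [0,0,0],
    [0,0,-0.003],
    [0,0,-0.007],
    [0,0,-0.011],
    [0,0,-0.016],
    [0,0,-0.02],
    [0,0,-0.023],
    [0,0,-0.024]
  ],
  "jaw": [1,1,1,1,1,1,1,1]
}}

```text
clock: 6.22
position: [0.5427, 0.0312, 0.2047]
tcp_rot: [0.078, 0.997, -0.0, -0.0]
contact_force: [-1.0, 0.5, -5.0]
finger_gap: 0.0145
finger_force: 97.7
```

```bash
python3 d.py 0.545 0.135 0.213 0 0
```

```text
6.225 [0.5427 0.0312 0.2047] [-1.   0.5 -5. ] 0.0145 [-0.08  0.1   1.57 -0.    1.47 -1.5 ]
off [ 0.115  0.858 -0.002] ang [-0.     -0.     -0.0248] dist 0.104
```

Call:
{"name": "send_rows", "arguments": {
  "offset": [
    [0.007,0.05,0],
    [0.02,0.15,0],
    [0.04,0.3,0],
    [0.06,0.47,0],
    [0.085,0.64,0],
    [0.1,0.76,0],
    [0.11,0.83,0],
    [0.115,0.86,0]
  ],
  "angular": [
    [0,0,0],
    [0,0,-0.003],
    [0,0,-0.007],
    [0,0,-0.011],
    [0,0,-0.016],
    [0,0,-0.021],
    [0,0,-0.024],
    [0,0,-0.025]
  ],
  "jaw": [1,1,1,1,1,1,1,1]
}}

```text
clock: 7.22
position: [0.5451, 0.135, 0.2048]
tcp_rot: [-0.0, 1.0, -0.0, -0.0]
contact_force: [-1.0, -1.5, -4.2]
finger_gap: 0.0146
finger_force: 97.8
```

```bash
python3 d.py 0.545 0.234 0.213 0.5 0
```

```text
7.225 [0.5451 0.135  0.2048] [-1.  -1.5 -4.2] 0.0146 [ 0.11  0.14  1.53 -0.    1.48 -1.47]
off [ 0.     0.825 -0.002] ang [-0.     -0.     -0.0012] dist 0.099
```

Call:
{"name": "send_rows", "arguments": {
  "offset": [
    [0,0.05,0],
    [0,0.15,0],
    [0,0.3,0],
    [0,0.45,0],
    [0,0.6,0],
    [0,0.73,0],
    [0,0.8,0],
    [0,0.825,0],
    [0,0.825,0]
  ],
  "angular": [
    [0,0,0],
    [0,0,0],
    [0,0,0],
    [0,0,0],
    [0,0,0],
    [0,0,0],
    [0,0,0],
    [0,0,0],
    [0,0,0]
  ],
  "jaw": [1,1,1,1,1,1,1,1,1]
}}

```text
clock: 8.35
position: [0.5452, 0.2334, 0.2048]
tcp_rot: [0.0, 1.0, -0.0, -0.0]
contact_force: [0.9, -0.2, -4.0]
finger_gap: 0.0147
finger_force: 97.8
```

```bash
cat > e.py <<'E'
from h import *
for n in ['side','scene']:
    p=grab(n); a=(slice(230,400),slice(200,430)) if n=='side' else (slice(110,280),slice(170,400))
    im=cv2.resize(cv2.cvtColor(p['frame'][a],cv2.COLOR_RGB2BGR),None,fx=1.7,fy=1.7,interpolation=cv2.INTER_CUBIC)
    both=im if n=='side' else np.hstack([both,im])
import sys; cv2.imwrite(f'pics/{sys.argv[1]}.png',both)
E
python3 e.py e1; for t in 20 30 40; do python3 d.py 0.545 0.234 $(python3 -c "
from math import *;t=radians($t);print(.086+.075*sin(t)+.086*cos(t))") 0.5 $t; done
```

```text
8.45 [0.5452 0.2332 0.2049] [ 0.1 -0.6 -3.8] 0.0146 [ 0.27  0.2   1.45 -0.    1.49 -1.3 ]
off [-0.021  0.007  0.166] ang [-0.0003 -0.0556 -0.0014] dist 0.02
8.45 [0.5452 0.2332 0.2049] [ 0.1 -0.6 -3.8] 0.0146 [ 0.27  0.2   1.45 -0.    1.49 -1.3 ]
off [-0.031  0.007  0.115] ang [-0.0004 -0.0833 -0.0014] dist 0.014
8.45 [0.5452 0.2332 0.2049] [ 0.1 -0.6 -3.8] 0.0146 [ 0.27  0.2   1.45 -0.    1.49 -1.3 ]
off [-0.041  0.007  0.091] ang [-0.0005 -0.1111 -0.0014] dist 0.012
```

View pics/e1.png

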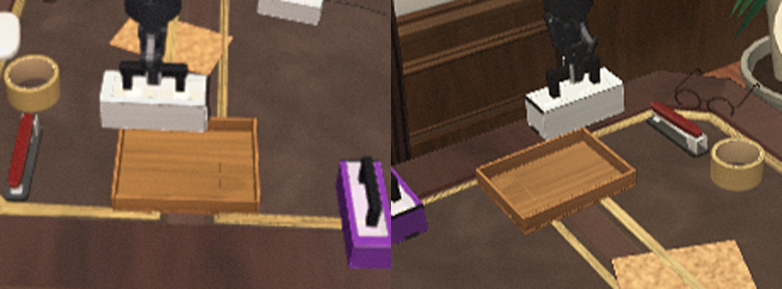

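The caddy hangs level above the tray (side view at about (155,98)), flap shut. Now I'll tip it progressively to 30°.

Call:
{"name": "send_rows", "arguments": {
  "offset": [
    [-0.06,0.005,0.08],
    [-0.1,0.005,0.14],
    [-0.11,0.005,0.15],
    [-0.11,0.005,0.15],
    [-0.115,0.005,0.14],
    [-0.12,0.005,0.12],
    [-0.12,0.005,0.12],
    [-0.12,0.005,0.12],
    [-0.12,0.005,0.12],
    [-0.12,0.005,0.12]
  ],
  "angular": [
    [0,-0.005,0],
    [0,-0.02,0],
    [0,-0.035,0],
    [0,-0.05,0],
    [0,-0.065,0],
    [0,-0.08,0],
    [0,-0.083,0],
    [0,-0.083,0],
    [0,-0.083,0],
    [0,-0.083,0]
  ],
  "jaw": [1,1,1,1,1,1,1,1,1,1]
}}

```text
clock: 9.7
position: [0.5599, 0.2341, 0.1904]
tcp_rot: [0.0, 0.966, -0.0, 0.257]
contact_force: [-0.8, 0.4, -3.2]
finger_gap: 0.0145
finger_force: 97.9
```

```bash
python3 e.py e2; python3 d.py 0.555 0.234 0.2 0.5 40
```

```text
9.8 [0.5598 0.2341 0.1904] [-0.2  0.2 -3.9] 0.0141 [ 0.36 -0.02  1.81 -0.23  0.87 -1.11]
off [-0.016 -0.001 -0.023] ang [-0.0008 -0.0282 -0.0012] dist 0.003
```

View pics/e2.png

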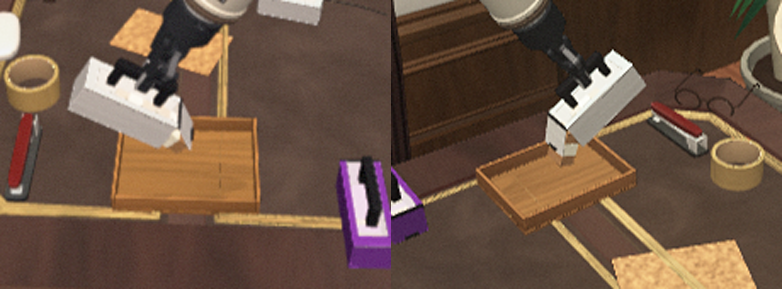

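The flap is open and the first carton is emerging at the mouth (scene half (565,150)). I'll tip a bit further while raising slightly.

Call:
{"name": "send_rows", "arguments": {
  "offset": [
    [0,0,0],
    [0,0,-0.03],
    [0,0,-0.05],
    [0,0,-0.07],
    [0,0,-0.07],
    [0,0,-0.07],
    [0,0,-0.07]
  ],
  "angular": [
    [0,0,0],
    [0,-0.01,0],
    [0,-0.02,0],
    [0,-0.03,0],
    [0,-0.03,0],
    [0,-0.03,0],
    [0,-0.03,0]
  ],
  "jaw": [1,1,1,1,1,1,1]
}}

```text
clock: 10.68
position: [0.5558, 0.2341, 0.198]
tcp_rot: [0.0, 0.938, 0.0, 0.347]
contact_force: [0.2, 0.6, -2.5]
finger_gap: 0.0145
finger_force: 98.1
```

```bash
python3 e.py e3; python3 d.py 0.555 0.234 0.2 0.5 40
```

```text
10.775 [0.5557 0.2341 0.1978] [ 0.1  0.4 -2.8] 0.0142 [ 0.4  -0.1   1.94 -0.42  0.68 -0.92]
off [-0.007 -0.     0.049] ang [-0.0009  0.0018 -0.0011] dist 0.006
```

View pics/e3.png

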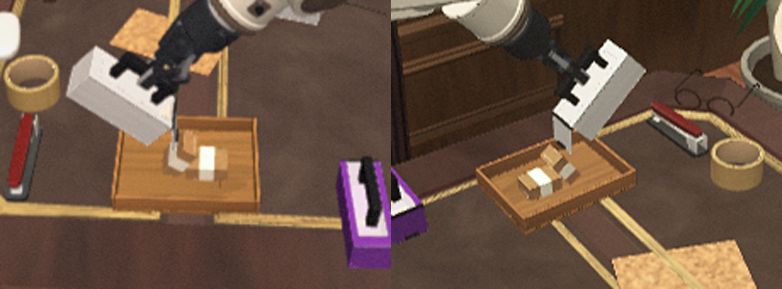

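Both cartons are out: one lies flat (side half (208,162)) and one is still leaning (180,155). I'll raise clear and look.

Call:
{"name": "send_rows", "arguments": {
  "offset": [
    [-0.05,0,-0.06],
    [-0.13,0,-0.15],
    [-0.22,0,-0.26],
    [-0.3,0,-0.35],
    [-0.33,0,-0.38],
    [-0.33,0,-0.38]
  ],
  "angular": [
    [0,0,0],
    [0,0,0],
    [0,0,0],
    [0,0,0],
    [0,0,0],
    [0,0,0]
  ],
  "jaw": [1,1,1,1,1,1]
}}

```text
clock: 11.52
position: [0.5557, 0.2342, 0.2584]
tcp_rot: [0.0, 0.938, 0.0, 0.348]
contact_force: [-0.4, 0.4, -3.4]
finger_gap: 0.0148
finger_force: 98.1
```

```bash
python3 e.py e4; python3 d.py 0.55 0.234 0.235 0.5 0
cat > f.py <<'E'
from h import *
for n in ['side','scene']:
    p=grab(n); W=cloud(p)
    for r in ctrl.cut_out(p,'carton_1_center')[:3]:
        P=W[r['region']&(p['depth']>0)]; print(n,round(r['confidence'],2),np.median(P,0).round(3),np.percentile(P,2,axis=0).round(3),np.percentile(P,98,axis=0).round(3))
E
python3 f.py
```

```text
11.625 [0.5555 0.2341 0.2575] [-0.4  0.  -2.7] 0.0143 [ 0.4  -0.14  1.85 -0.37  0.8  -1.  ]
off [ 0.2   -0.001  0.163] ang [-0.0005  0.1129 -0.0013] dist 0.031
side 0.7 [0.462 0.251 0.031] [0.435 0.216 0.008] [0.492 0.261 0.036]
side 0.16 [ 0.488 -0.052  0.003] [ 0.45  -0.148 -0.002] [0.613 0.01  0.008]
scene 0.59 [0.463 0.222 0.03 ] [0.435 0.21  0.007] [0.496 0.258 0.036]
```

View pics/e4.png

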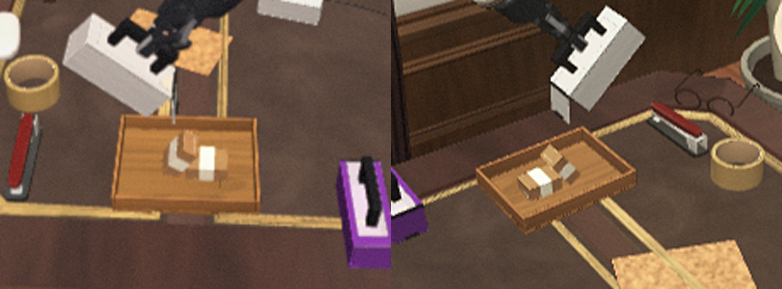

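Carton one is flat at (0.463, 0.235). The second leans against it, so I'll check its height.

```bash
cat > g.py <<'E'
from h import *
Ps=[]
for n in ['side','scene']:
    p=grab(n); W=cloud(p); x,y,z=W[...,0],W[...,1],W[...,2]
    m=(x>.4)&(x<.6)&(y>.165)&(y<.305)&(z>.012)&(z<.1); Ps.append(W[m])
P=np.concatenate(Ps)
for a,b in [(.012,.02),(.02,.03),(.03,.04),(.04,.05),(.05,.06),(.06,.1)]:
    Q=P[(P[:,2]>=a)&(P[:,2]<b)]
    if len(Q): print(a,len(Q),Q.min(0).round(3),Q.max(0).round(3))
E
python3 g.py
```

```text
0.012 161 [0.41  0.18  0.012] [0.6   0.305 0.02 ]
0.02 254 [0.434 0.174 0.02 ] [0.6   0.305 0.03 ]
0.03 544 [0.434 0.206 0.03 ] [0.6   0.304 0.04 ]
0.04 87 [0.49  0.206 0.04 ] [0.525 0.261 0.05 ]
0.05 114 [0.481 0.209 0.05 ] [0.517 0.262 0.06 ]
0.06 251 [0.48  0.207 0.06 ] [0.513 0.261 0.075]
```

The second carton's top is at 0.075, so its centre is about 0.04, which is inside the limits. I'll level the caddy and head back.

Call:
{"name": "send_rows", "arguments": {
  "offset": [
    [0,0,0],
    [0,0,0],
    [0,0,0],
    [0,0,0],
    [0,0,0],
    [0,0,0],
    [0,0,0],
    [0,0,0]
  ],
  "angular": [
    [0,0.01,0],
    [0,0.03,0],
    [0,0.05,0],
    [0,0.07,0],
    [0,0.09,0],
    [0,0.105,0],
    [0,0.113,0],
    [0,0.113,0]
  ],
  "jaw": [1,1,1,1,1,1,1,1]
}}

```text
clock: 12.92
position: [0.5564, 0.234, 0.2574]
tcp_rot: [0.0, 1.0, -0.0, -0.0]
contact_force: [-0.4, 0.1, -3.1]
finger_gap: 0.0145
finger_force: 97.9
```

```bash
python3 d.py 0.552 0.125 0.24 -8 0
```

```text
12.925 [0.5564 0.234  0.2574] [-0.4  0.1 -3.1] 0.0145 [ 0.27  0.21  1.34 -0.    1.59 -1.3 ]
off [ 0.036 -0.908  0.212] ang [-0.0001 -0.0001  0.0221] dist 0.112
```

Call:
{"name": "send_rows", "arguments": {
  "offset": [
    [0,-0.06,0],
    [0.01,-0.2,0.05],
    [0.01,-0.37,0.09],
    [0.02,-0.55,0.13],
    [0.03,-0.72,0.17],
    [0.035,-0.84,0.2],
    [0.035,-0.9,0.21],
    [0.035,-0.91,0.21]
  ],
  "angular": [
    [0,0,0],
    [0,0,0.003],
    [0,0,0.007],
    [0,0,0.012],
    [0,0,0.016],
    [0,0,0.02],
    [0,0,0.022],
    [0,0,0.022]
  ],
  "jaw": [1,1,1,1,1,1,1,1]
}}

```text
clock: 13.92
position: [0.5516, 0.1247, 0.233]
tcp_rot: [0.069, 0.998, 0.0, -0.0]
contact_force: [-0.0, -0.5, -3.0]
finger_gap: 0.014
finger_force: 98.0
```

```bash
python3 d.py 0.545 0.02 0.21 -15 0
```

```text
13.925 [0.5516 0.1247 0.233 ] [-0.  -0.5 -3. ] 0.014 [ 0.09  0.13  1.47  0.    1.53 -1.35]
off [-0.067 -0.871  0.258] ang [ 0.     -0.      0.0196] dist 0.109
```

Call:
{"name": "send_rows", "arguments": {
  "offset": [
    [0,-0.06,0.01],
    [-0.01,-0.2,0.05],
    [-0.03,-0.37,0.1],
    [-0.04,-0.55,0.16],
    [-0.05,-0.7,0.2],
    [-0.06,-0.81,0.24],
    [-0.067,-0.86,0.26],
    [-0.067,-0.87,0.26]
  ],
  "angular": [
    [0,0,0],
    [0,0,0.003],
    [0,0,0.007],
    [0,0,0.011],
    [0,0,0.015],
    [0,0,0.018],
    [0,0,0.02],
    [0,0,0.02]
  ],
  "jaw": [1,1,1,1,1,1,1,1]
}}

```text
clock: 14.92
position: [0.5451, 0.0203, 0.2016]
tcp_rot: [0.132, 0.991, 0.0, -0.0]
contact_force: [-0.4, -0.3, -3.3]
finger_gap: 0.0145
finger_force: 98.0
```

```bash
python3 d.py 0.541 -0.075 0.12 -21.5 0; python3 e.py e5
```

```text
14.925 [0.5451 0.0203 0.2016] [-0.4 -0.3 -3.3] 0.0145 [-0.1   0.11  1.57  0.    1.47 -1.41]
off [-0.175 -0.775  0.747] ang [ 0.     -0.      0.0177] dist 0.131
```

View pics/e5.png

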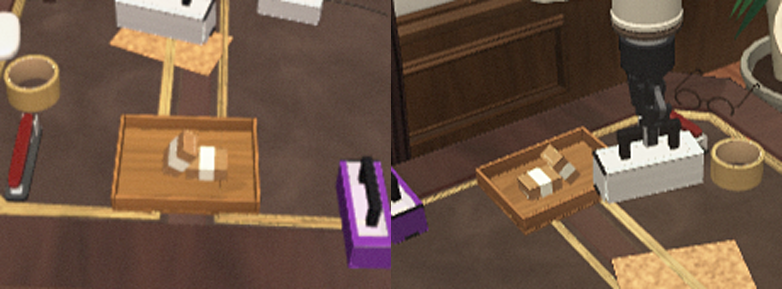

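The cartons stay in the tray at (195,155), and the caddy hangs level. I'll move over the pad and check the tilt with depth before setting it down.

Call:
{"name": "send_rows", "arguments": {
  "offset": [
    [-0.01,-0.06,0.02],
    [-0.03,-0.18,0.1],
    [-0.06,-0.33,0.22],
    [-0.1,-0.5,0.37],
    [-0.13,-0.64,0.52],
    [-0.16,-0.73,0.65],
    [-0.175,-0.77,0.72],
    [-0.175,-0.775,0.747],
    [-0.175,-0.775,0.747]
  ],
  "angular": [
    [0,0,0],
    [0,0,0.002],
    [0,0,0.005],
    [0,0,0.009],
    [0,0,0.013],
    [0,0,0.016],
    [0,0,0.018],
    [0,0,0.018],
    [0,0,0.018]
  ],
  "jaw": [1,1,1,1,1,1,1,1,1]
}}

```text
clock: 16.15
position: [0.5412, -0.0745, 0.1122]
tcp_rot: [0.187, 0.982, 0.0, 0.0]
contact_force: [0.7, -0.7, -2.5]
finger_gap: 0.0144
finger_force: 97.9
```

```bash
cat > t.py <<'E'
from h import *
o=ctrl.get_obs(); cx=-R.from_quat(o['tcp_rot']).as_matrix()[:,0]; c=o['position']; print(o['clock'],c.round(4),o['contact_force'].round(1))
cy=R.from_quat(o['tcp_rot']).as_matrix()[:,1]
for n in ['wrist','scene','side']:
    p=grab(n); W=cloud(p); hsv=cv2.cvtColor(p['frame'],cv2.COLOR_RGB2HSV)
    d=W-c; u=d@cx; v=d@cy; dz=d[...,2]
    m=(abs(u)<.08)&(abs(v)<.03)&(abs(dz+.03)<.02)&(hsv[...,2]>140)
    k=np.stack([u[m],v[m],np.ones(m.sum())],1)
    z=W[m][:,2]
    if m.sum()>30:
        s=np.linalg.lstsq(k,z,rcond=None)[0]; g=abs(k@s-z)<.003; s=np.linalg.lstsq(k[g],z[g],rcond=None)[0]
        r=cv2.minAreaRect((W[m][:,:2]*1000).astype(np.float32)); print(n,m.sum(),'slope x,y',s[:2].round(3),'ztop',s[2].round(4),np.round(r[0],1),np.round(r[1]),round(r[2],1))
E
python3 t.py;python3 d.py 0.541 -0.075 0.0965 -21.5 0
```

```text
16.15 [ 0.5412 -0.0745  0.1122] [ 0.7 -0.7 -2.5]
wrist 22436 slope x,y [ 0.005 -0.004] ztop 0.0831 [538.2 -73.3] [ 60. 151.] 68.4
scene 1003 slope x,y [0.02  0.145] ztop 0.0832 [540.3 -74.2] [ 60. 155.] 68.3
side 531 slope x,y [ 0.022 -0.043] ztop 0.0836 [540.2 -73.8] [ 59. 156.] 68.4
16.3 [ 0.5413 -0.0745  0.1126] [ 0.2 -0.9 -2.7] 0.0143 [-0.28  0.17  1.68  0.    1.29 -1.47]
off [ 0.001 -0.005  0.201] ang [ 0.      0.0001 -0.0002] dist 0.024
```

Call:
{"name": "send_rows", "arguments": {
  "offset": [
    [0,0,0.06],
    [0,0,0.12],
    [0,0,0.16],
    [0,0,0.185],
    [0,0,0.197],
    [0,0,0.2],
    [0,0,0.2]
  ],
  "angular": [
    [0,0,0],
    [0,0,0],
    [0,0,0],
    [0,0,0],
    [0,0,0],
    [0,0,0],
    [0,0,0]
  ],
  "jaw": [1,1,1,1,1,1,1]
}}

```text
clock: 17.18
position: [0.5411, -0.0748, 0.0882]
tcp_rot: [0.187, 0.982, -0.0, 0.0]
contact_force: [-0.6, -0.0, -2.2]
finger_gap: 0.0145
finger_force: 97.9
```

Call:
{"name": "send_rows", "arguments": {
  "offset": [
    [0,0,0.003],
    [0,0,0.006],
    [0,0,0.006],
    [0,0,0.006],
    [0,0,0.006],
    [0,0,0.006],
    [0,0,0.006],
    [0,0,0.006],
    [0,0,0.006],
    [0,0,0.006]
  ],
  "angular": [
    [0,0,0],
    [0,0,0],
    [0,0,0],
    [0,0,0],
    [0,0,0],
    [0,0,0],
    [0,0,0],
    [0,0,0],
    [0,0,0],
    [0,0,0]
  ],
  "jaw": [1,1,1,0.4,0,-0.4,-0.8,-1,-1,-1]
}}

```text
clock: 18.42
position: [0.5411, -0.0748, 0.0874]
tcp_rot: [0.187, 0.982, -0.0, -0.0]
contact_force: [0.3, 1.1, -0.5]
finger_gap: 0.0853
finger_force: 0.0
```

Call:
{"name": "send_rows", "arguments": {
  "offset": [
    [0,0,-0.05],
    [0,0,-0.15],
    [0,0,-0.35],
    [0,0,-0.6],
    [0,0,-0.8],
    [0,0,-1],
    [0,0,-1],
    [0,0,-1]
  ],
  "angular": [
    [0,0,0],
    [0,0,0],
    [0,0,0],
    [0,0,0],
    [0,0,0],
    [0,0,0],
    [0,0,0],
    [0,0,0]
  ],
  "jaw": [-1,-1,-1,-1,-1,-1,-1,-1]
}}

```text
clock: 19.42
position: [0.5409, -0.0747, 0.2071]
tcp_rot: [0.187, 0.982, 0.0, -0.0]
contact_force: [-0.0, -1.1, -0.6]
finger_gap: 0.0855
finger_force: 0.0
```

```bash
sed -i 's/(abs(dz+.03)<.02)/(abs(W[...,2]-.059)<.015)/' t.py; python3 t.py; python3 g.py; python3 - <<'E'
from h import *
a=grab('wrist')['frame']; b=grab('scene')['frame'][150:330,230:430]
b=cv2.resize(b,None,fx=2,fy=2); a=cv2.resize(a,(400,300)); b=b[:300]
cv2.imwrite('pics/fin.png',cv2.cvtColor(np.hstack([a,b]),cv2.COLOR_RGB2BGR))
E
```

```text
19.425 [ 0.5409 -0.0747  0.2071] [-0.  -1.1 -0.6]
wrist 12977 slope x,y [0.003 0.   ] ztop 0.0583 [540.3 -74.5] [ 60. 155.] 68.4
scene 906 slope x,y [0.006 0.053] ztop 0.0593 [541.1 -75.2] [ 59. 156.] 68.5
side 537 slope x,y [ 0.009 -0.037] ztop 0.0592 [540.5 -73. ] [ 58. 155.] 69.2
0.012 152 [0.406 0.17  0.012] [0.6   0.303 0.02 ]
0.02 269 [0.433 0.174 0.02 ] [0.6   0.304 0.03 ]
0.03 536 [0.435 0.2   0.03 ] [0.6   0.298 0.04 ]
0.04 87 [0.487 0.174 0.04 ] [0.6  0.26 0.05]
0.05 106 [0.481 0.207 0.05 ] [0.518 0.262 0.06 ]
0.06 257 [0.479 0.209 0.06 ] [0.511 0.263 0.076]
```

View pics/fin.png

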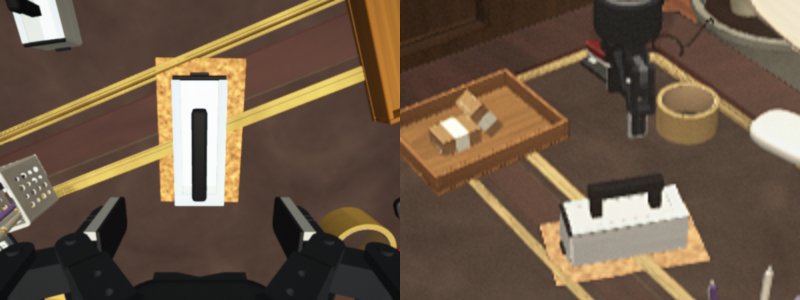

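The caddy stands upright, centred and aligned on the pad (wrist view (200,140)), with no gap at the flap. Both cartons are in the tray and the gripper is clear, so I'll hand the job in.

```bash
python3 -c "
from h import *;print(ctrl.close_job())"
```

```text
the job is handed in; nothing more can be done
None
```

I emptied the caddy into the tray and handed the job in: both cartons are inside the tray (one leaning on the other, centre about 40 mm up), and the caddy is upright on its pad with its flap shut; no verdict came back.

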